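Tote up the bulbs and stack the tote

ROBOT

A 7-joint arm with a two-finger parallel gripper is mounted at the origin on the work surface. World frame = base frame: x ahead of the robot, y to its left, z up, the work surface at z = 0. Lengths are in m, angles in degrees, forces in N, time in s.
With the tool pointing down it reaches from about 0.425 to 0.95 m from the base axis. Payload 4.7 kg.
Tool frame: the origin (TCP) lies at the very end of the fingers, on their centre line; the grasp point (between the pads) lies 19 mm behind it (ctrl.hold_point_z is the distance from the TCP to the grasp point, in m); z points along the fingers, y is the line along which they close (so a half turn about z gives the same grasp; the last joint's range is limited). The gripper opens to 85 mm and grips with 20 to 120 N. Pads are 22 mm wide; open, the fingers measure 114 mm over their backs; the gripper's body (76 mm by 85 mm) begins 54 mm behind the grasp point. The pads swing forward as they close: fully open they stand 13 mm farther back than shut.
Start: joints at [63.375, 26.849, -2.785, 87.806, 1.381, 65.374, -4.715], TCP at [0.285, -0.612, 0.231] pointing down, gripper open.
Joint ranges: [-148.3, 148.3], [-19.14, 114.17], [-79.39, 73.82], [5.75, 140.21], [-59.74, 239.74], [12.07, 113.84], [-152.46, 152.46]. Speed limits (degrees/s): [147.25, 147.25, 180, 180, 180, 180, 180].

INTERFACE

Orientations are given as a 3x3 rotation matrix whose columns are the frame's x, y, z axes.
In Python, from rig import ctrl, read_camera, camera_params gives the robot as it stands.
- The arm moves only by the tool apply_moves, never from a script. Its argument "increments" is a list of rows, each a list of 3 entries, a list of its own where there are three numbers: the shift along the tool's x, y, z in cm, then the turn about the tool's z in rad, then the opening, from -1 (shut) to 1 (fully open). A call has exactly 5 rows; each row shifts and turns the commanded pose from where the row before left it, along the tool's axes as they then stand; what a row does not reach is not made up. A row lasts 1/12 s, in which the tool goes at most 41.7 mm and 7.16 degrees, less where a joint would pass 70% of its speed; a pose out of reach is approached as far as the arm can. A call with a gripper value outside its range is refused whole. The fingers move at their own pace and stop on an object; the grip force is fixed at half the most. Time passes only in rows, so rows that do not move let the fingers close, or fill a call up. It gives the time, the measured TCP pose, the force, the opening and the grip force at its end, in the units of the state.
- ctrl.sense(): the state, without advancing time (a new reading comes with each control period).
- read_camera(name): name is "scene" or "top" or "wrist"; returns (picture, depth): 420x560x3 uint8, blue, green, red; 420x560 float32, m along the optical axis (not along the pixel's ray), 0 where there is no reading.
- camera_params(name): a dict with "mtx" (3x3 intrinsics, pixels), "k1" (the pictures are not rectified: a ray, as slopes to the right and down, at radius r is drawn at 1 + k1 r^2 times it, then the intrinsics apply), "world_from_camera" (4x4, takes a point from camera to world coordinates); the wrist camera has in their place "mount" (4x4, takes a point from camera to tool coordinates, whose origin is the TCP and whose axes are the flange's). Camera axes: x right, y up, looking along -z (the intrinsics and any distortion apply to the point x, -y, -z); pixel columns grow to the right and rows downward; lengths in m; the calibration is good to about 2 mm. A picture is of the moment at which its call begins: read the wrist's pose just before it. camera_params takes no time and is no camera call.
- ctrl.hand_in(): hands the job in; it is judged then, once.
The state is a dict: "clock": time; "joint_pos": joint angles; "qd": joint speeds; "joint_torque": joint torques, N m; "tcp_pos": TCP position; "ee_rot": TCP orientation; "force": force on the tool from outside, world axes, zero at the start; "moment": the same for the moment, N m; "grip_width": finger opening in m; "grip_force": force on a finger pad.
Only numpy, scipy, OpenCV 4.12 (cv2) and the standard library are available. Lean on these libraries where they do the work, as an engineer would, in place of code of your own. Each camera call takes 0.05 s, during which the arm holds its last target. There are 200 camera calls.

TASK

Pick up the flat scoop with the three bulbs, carry it level across the bench to the open green tote, and tip the bulbs in over its rim without spilling any. Lay the scoop back down flat on the bench, right way up, then set the tote on the lidded box with all four feet fully down in the recesses of the lid; do not drop either of them. Leave the other things on the bench where they stand.

Things in the scene. Friction and masses are not known exactly. Their poses are not given: they have to be found in the camera images.
- bench: the potting bench: thick birch board, its top is the work surface at z = 0; fixed
- scoop: flat steel bench scoop (0.2 kg) lying on the bench, three bulbs standing on it. Origin: centre of the pan's underside; x from the handle to the open lip, z up. Pan 120 long (x -60 to 60), 130 wide, 3 thick, open in front; side walls fall from 45 high behind to 10 at the lip, back wall 45. Level wooden handle x -78 to -178, 28 wide, 22 tall (z 31 to 53). Lip starts towards -y within 25 degrees
- scoop_grip (a point): point to grip on the scoop's handle, mid-thickness, 100 behind the pan's centre, 42 above its underside (scoop x = -100, z = 42); axes as scoop. The loaded scoop is front-heavy here (about 0.35 N m): grip firmly, about 100 N, across the 28 mm width
- scoop_lip (a point): middle of the scoop's open front lip (scoop x = 60, z = 1.5); axes as scoop. To empty the pan, lower this lip until the pan slopes 45 to 60 degrees; the bulbs roll off over it
- bulb_a_mid (a point): middle of brown flower bulb a (26 above its flat base on its own axis, which is z). 52 across, 64 tall, pointed top, flat base 30 across, about 55 g; stands on its base in the scoop at the back; topples past about 25 degrees of tilt or on a jerk, then rolls
- bulb_b_mid (a point): middle of brown flower bulb b (26 above its flat base on its own axis, which is z). 52 across, 64 tall, pointed top, flat base 30 across, about 55 g; stands on its base in the scoop at the back; topples past about 25 degrees of tilt or on a jerk, then rolls
- bulb_c_mid (a point): middle of brown flower bulb c (26 above its flat base on its own axis, which is z). 52 across, 64 tall, pointed top, flat base 30 across, about 55 g; stands on its base in the scoop at the front; topples past about 25 degrees of tilt or on a jerk, then rolls
- bulb_a: bulb a, origin at the centre of its base
- bulb_b: bulb b, likewise
- bulb_c: bulb c, likewise
- tote: open green stacking tote, 0.42 kg, 200 (x) by 190 (y), bar over it. Origin: centre, level with the feet's undersides; x along the bar, z up. Tapered round feet 9 tall at x +-76, y +-71, 28 across at the root, 20 at the tip. Inside 184 by 174; long rims at y +-95, 85 high. End panels at x +-94.5 carry the bar. Starts on the bench, x within 15 degrees of world x, its +y side towards the scoop
- tote_bar (a point): middle of the tote's wooden carrying bar, 155 above the tote's origin; the bar runs along the tote's x, 184 long, 24 wide (y), 22 tall; free space of 59 between bar and rim level
- tote_floor (a point): centre of the tote's inner floor, 13 above the tote's origin; walls 72 high inside; axes as tote
- box: full grey box with green lid, 1.6 kg, 200 (x) by 190 (y), lid top 88 above the bench. Origin: centre of its underside; z up. Loose on the bench, x within 15 degrees of world x. The lid has four square recesses 36 wide, 8 deep at x +-76, y +-71, one for each foot of the tote (about 4 play all round)
- box_lid (a point): centre of the lid at the level of the recess floors, 80 above the box's underside: the tote's origin comes here when stacked; axes as box
- pot: blue glazed pot, 136 across, 122 tall, at the back of the bench; origin at its underside
- sprayer: white trigger sprayer with orange head, 90 across, 220 tall, at the right side; origin at its underside
- rake: stainless hand rake lying at the back left, 200 long, 64 wide, 35 tall; origin where the handle ends and the neck begins, on the bench
- tamper: wooden tamper standing near the robot's base at the left, 92 across, 99 tall; origin at its underside
- cloche: small glass cloche, 124 across, 162 tall, at the back of the bench; origin at its rim plane
- clay_pots: nested stack of three clay pots, 98 across, 144 tall, at the back; origin at its underside
Not all that is in view belongs to the job. Leave any turquoise or yellow look-alike of the bulb_c alone.

How it is judged:
By the outcome, as a careful person would: the job done as asked, in the order asked, and still so for the second after the job is handed in, with the robot touching nothing.
It also fails if it takes over 72 s, if anything falls off the work surface, if the arm or the gripper's body presses on something with over 40 N, if the wrist force passes 120 N, or if a joint passes its speed limit or range.

## Working session

There is one attempt and no reset: what is moved stays moved. The work goes in short steps, Python scripts to look and compute and a tool call to move; the robot and the scene stay as the last step left them, time stands still between calls to the robot, and variables do not carry over. Pictures are saved under pics/ and viewed, at most 10 in all, crops included, and the job is handed in when it is done.

Besides the shell and the picture viewer there is one more tool, called after "Call:" as name([rows], argument=value, ...), one row to a line, values as JSON. apply_moves: Moves the arm, as the interface text tells. Its arguments: {"type":"object","properties":{"increments":{"type":"array"}},"required":["increments"]}

```bash
ls; mkdir -p pics
cat > h.py <<'E'
import numpy as np,cv2,pickle
from rig import ctrl,read_camera,camera_params
def grab(n):
    s=ctrl.sense(); p=camera_params(n); im,d=read_camera(n)
    if n=="wrist":
        T=np.eye(4);T[:3,:3]=np.array(s["ee_rot"]);T[:3,3]=s["tcp_pos"];W=T@np.array(p["mount"])
    else: W=np.array(p["world_from_camera"])
    return dict(im=im,d=d,W=W,K=np.array(p["mtx"]),k1=p["k1"],n=n)
def rays(g,uv):
    uv=np.asarray(uv,float).reshape(-1,1,2)
    n=cv2.undistortPoints(uv,g["K"],np.array([g["k1"],0,0,0.]))[:,0]
    return np.c_[n[:,0],-n[:,1],-np.ones(len(n))]
def cloud(g):
    h,w=g["d"].shape
    vv,uu=np.mgrid[:h,:w]
    r=rays(g,np.c_[uu.ravel(),vv.ravel()])*g["d"].reshape(-1,1)
    P=r@g["W"][:3,:3].T+g["W"][:3,3]
    P[g["d"].ravel()==0]=np.nan
    return P.reshape(h,w,3)
def onplane(g,uv,z):
    r=rays(g,uv)@g["W"][:3,:3].T; c=g["W"][:3,3]
    return c+r*((z-c[2])/r[:,2])[:,None]
def proj(g,P):
    P=np.atleast_2d(P); q=(P-g["W"][:3,3])@g["W"][:3,:3]
    q=q*[1,-1,-1]
    return cv2.projectPoints(q.reshape(-1,1,3),np.zeros(3),np.zeros(3),g["K"],np.array([g["k1"],0,0,0.]))[0][:,0]
def tri(g1,u1,g2,u2):
    A=np.zeros((3,3));b=np.zeros(3)
    for g,u in((g1,u1),(g2,u2)):
        r=(rays(g,u)@g["W"][:3,:3].T)[0];r/=np.linalg.norm(r);M=np.eye(3)-np.outer(r,r);A+=M;b+=M@g["W"][:3,3]
    return np.linalg.solve(A,b)
E
python3 - <<'E'
from h import *
gs={}
for n in("top","scene"):
    g=grab(n);gs[n]=g;cv2.imwrite(f"pics/{n}0.png",g["im"]);print(n,g["W"].round(3).tolist(),g["K"].tolist(),g["k1"])
pickle.dump(gs,open("g0.pkl","wb"))
s=ctrl.sense();print({k:np.round(v,3).tolist() for k,v in s.items()},ctrl.hold_point_z)
E
```

```text
pics
top [[0.027, 0.983, -0.181, 0.316], [-0.999, 0.032, 0.027, -0.094], [0.033, 0.18, 0.983, 1.299], [0.0, 0.0, 0.0, 1.0]] [[434.06491540147783, 0.0, 273.22044679739514], [0.0, 434.06491540147783, 212.27528164031972], [0.0, 0.0, 1.0]] 0.04817187101225734
scene [[-0.805, -0.469, 0.363, 0.969], [0.593, -0.634, 0.496, 0.466], [-0.003, 0.615, 0.789, 1.059], [0.0, 0.0, 0.0, 1.0]] [[442.2384648970823, 0.0, 281.84693359236434], [0.0, 442.2384648970823, 211.73591669245226], [0.0, 0.0, 1.0]] -0.09596921696508649
{'clock': 0.1, 'joint_pos': [63.374, 26.892, -2.787, 87.866, 1.381, 65.373, -4.715], 'qd': [-0.002, -0.149, 0.029, -0.171, 0.017, 0.08, 0.077], 'joint_torque': [-0.001, -51.152, -0.047, -23.839, 0.011, 0.004, -0.0], 'tcp_pos': [0.285, -0.611, 0.23], 'ee_rot': [[0.906, 0.422, -0.001], [0.422, -0.906, 0.002], [-0.0, -0.002, -1.0]], 'force': [-0.703, -0.741, 0.225], 'moment': [-0.069, -0.002, 0.037], 'grip_force': 0.0, 'grip_width': 0.086} 0.0187
```

View pics/top0.png

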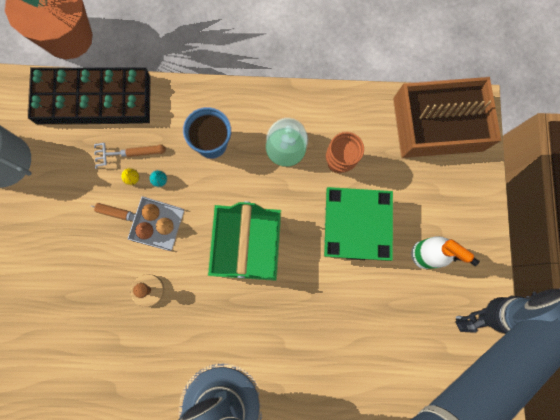

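View pics/scene0.png

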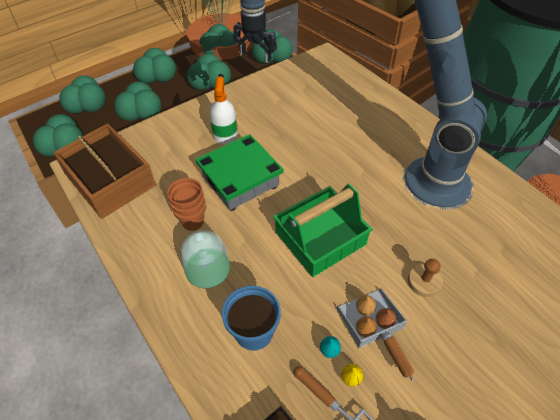

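The pictures show the scoop's handle at top-view px (113,212) and its pan at (157,224). The tote is at (245,242) with its bar vertical in the image at (244,240). The box lid is at (360,223).

Brown bulbs in the scoop at (150,212), (145,230) and (164,226) are the ones wanted. Yellow (130,177) and turquoise (158,178) are decoys, and the tamper knob (141,290) and rake handle (145,152) also look similar.

Run:
```python
from h import *
gs=pickle.load(open("g0.pkl","rb"))
def rect(P): 
    r=cv2.minAreaRect(P[:,:2].astype(np.float32)*1000); return [np.round(v,1) if np.isscalar(v) else np.round(v,1).tolist() for v in r]
allc={}
for n,g in gs.items():
    C=cloud(g);im=g["im"].astype(int);hsv=cv2.cvtColor(g["im"],cv2.COLOR_BGR2HSV);allc[n]=C
    if n=="top": print("px check",[C[v,u].round(3).tolist() for u,v in((113,212),(245,240),(360,223),(157,224),(150,212),(145,230),(164,226))])
    x,y,z=C[...,0],C[...,1],C[...,2]
    near=lambda a,b,c,d:(x>a)&(x<b)&(y>c)&(y<d)
    brown=(hsv[...,0]<25)&(hsv[...,1]>90)
    green=(hsv[...,0]>50)&(hsv[...,0]<75)&(hsv[...,1]>120)
    pc=np.array([C[212,113,0],C[212,113,1]]) if n=="top" else pc
    m=brown&(np.hypot(x-pc[0],y-pc[1])<.09)&(z>.03)&(z<.07)
    print(n,"handle n",m.sum(),"z pct",np.nanpercentile(z[m],[5,50,95]).round(4),rect(C[m]) )
    tc=gs["top"] and allc["top"][240,245]; 
    m=near(tc[0]-.13,tc[0]+.13,tc[1]-.13,tc[1]+.13)&(z>.14)&(z<.18)&brown
    print(" bar",m.sum(),np.nanpercentile(z[m],[5,50,95]).round(4),rect(C[m]))
    m=near(tc[0]-.14,tc[0]+.14,tc[1]-.14,tc[1]+.14)&green&(abs(z-.085)<.006)
    print(" rim",m.sum(),np.nanmedian(z[m]).round(4),rect(C[m]))
    bc=allc["top"][223,360]
    m=near(bc[0]-.14,bc[0]+.14,bc[1]-.14,bc[1]+.14)&green&(abs(z-bc[2])<.006)
    print(" lid",m.sum(),np.nanmedian(z[m]).round(4),rect(C[m]))
    pn=allc["top"][224,157]
    m=near(pn[0]-.1,pn[0]+.1,pn[1]-.1,pn[1]+.1)&~brown&(z>.008)&(z<.06)
    print(" pan",m.sum(),rect(C[m]))
im=gs["top"]["im"][160:300,80:220];cv2.imwrite("pics/crop.png",cv2.resize(im,None,fx=4,fy=4,interpolation=cv2.INTER_CUBIC))
```

```text
px check [[0.532, 0.332, 0.05], [0.449, -0.054, 0.165], [0.517, -0.375, 0.088], [0.502, 0.205, 0.048], [0.535, 0.226, 0.054], [0.483, 0.237, 0.051], [0.494, 0.181, 0.062]]
top handle n 391 z pct [0.0419 0.0519 0.0565] [[543.7, 311.2], [149.5, 82.9], np.float64(64.0)]
 bar 563 [0.1611 0.1656 0.1694] [[453.1, -50.4], [22.5, 180.7], np.float64(87.6)]
 rim 488 0.0855 [[453.5, -50.4], [187.4, 197.8], np.float64(87.7)]
 lid 3989 0.0881 [[517.3, -372.4], [190.0, 200.5], np.float64(88.2)]
 pan 496 [[508.3, 223.9], [142.4, 130.8], np.float64(76.4)]
scene handle n 738 z pct [0.0359 0.0515 0.0564] [[509.5, 319.2], [152.4, 101.9], np.float64(88.9)]
 bar 592 [0.154  0.166  0.1696] [[451.2, -50.1], [185.8, 38.0], np.float64(3.8)]
 rim 717 0.0855 [[455.1, -50.6], [191.1, 202.6], np.float64(87.6)]
 lid 2684 0.0895 [[519.4, -373.3], [193.0, 201.0], np.float64(88.2)]
 pan 803 [[510.1, 223.7], [139.7, 133.7], np.float64(76.3)]
```

View pics/crop.png

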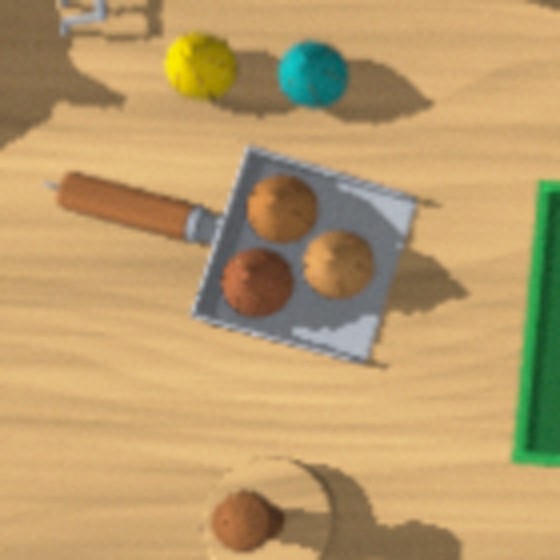

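Run:
```python
from h import *
gs=pickle.load(open("g0.pkl","rb"))
pts=[]
a=np.radians(-103.6);ux=np.array([np.cos(a),np.sin(a)]);uy=np.array([-ux[1],ux[0]])
c0=np.array([.532,.332])
for n,g in gs.items():
    C=cloud(g);hsv=cv2.cvtColor(g["im"],cv2.COLOR_BGR2HSV);brown=(hsv[...,0]<25)&(hsv[...,1]>90)
    q=C[...,:2]-c0;s=q@ux;t=q@uy
    m=(abs(s)<.07)&(abs(t)<.03)&(C[...,2]>.025)&(C[...,2]<.07)&brown
    P=C[m];top=P[P[:,2]>.042]
    s_,t_=s[m],t[m]
    # width centre per s bin (top part)
    tt=t[m][P[:,2]>.042];ss=s[m][P[:,2]>.042]
    b=[(round(lo,3),round((tt[(ss>lo)&(ss<lo+.02)].min()+tt[(ss>lo)&(ss<lo+.02)].max())*500,1)) for lo in np.arange(-.05,.05,.02) if ((ss>lo)&(ss<lo+.02)).sum()>5]
    print(n,m.sum(),"s range",np.percentile(s_,[1,99]).round(4),"t range mm",(np.percentile(tt,[2,98])*1000).round(1),"z",np.percentile(P[:,2],[5,50,95]).round(4),b)
    # pan extents in scoop axes
    grey=(hsv[...,1]<70)&(C[...,2]>.006)&(C[...,2]<.06)&(s>.03)&(s<.22)&(abs(t)<.09)
    print(" pan s",np.percentile(s[grey],[1,99]).round(4),"t",np.percentile(t[grey],[1,99]).round(4))
print(ux,uy)
# triangulate handle visible end: two-view check of mid handle height
g1,g2=gs["top"],gs["scene"]
print("bar ends tri", tri(g1,[(245.5,205)],g2,[(352,194)]).round(3))
print("handle end tri",tri(g1,[(96,208)],g2,[(409,371)]).round(3))
for P in ([.532,.332,.053],[.453,-.0505,.166],[.518,-.373,.088]): print(proj(g1,P).round(),proj(g2,P).round())
```

```text
top 326 s range [-0.0532  0.0384] t range mm [-11.6  15.4] z [0.0462 0.0524 0.0566] [(np.float64(-0.05), np.float64(2.0)), (np.float64(-0.03), np.float64(2.0)), (np.float64(-0.01), np.float64(2.0)), (np.float64(0.01), np.float64(2.1)), (np.float64(0.03), np.float64(2.4))]
 pan s [0.043  0.1794] t [-0.0625  0.0672]
scene 529 s range [-0.0556  0.0401] t range mm [-8.  18.5] z [0.0429 0.0527 0.0565] [(np.float64(-0.05), np.float64(3.2)), (np.float64(-0.03), np.float64(4.8)), (np.float64(-0.01), np.float64(5.7)), (np.float64(0.01), np.float64(5.1)), (np.float64(0.03), np.float64(5.0))]
 pan s [0.0434 0.1761] t [-0.0601  0.0701]
[-0.23514211 -0.971961  ] [ 0.971961   -0.23514211]
bar ends tri [ 0.485 -0.011  0.292]
handle end tri [0.543 0.379 0.049]
[[112. 212.]] [[399. 352.]]
[[244. 238.]] [[325. 204.]]
[[359. 223.]] [[239. 164.]]
```

Call:
apply_moves([
  [[0,0,-0.5],-0.112,1],
  [[0,0,-0.5],-0.112,1],
  [[0,0,-0.5],-0.112,1],
  [[0,0,-0.5],-0.112,1],
  [[0,0,-0.5],-0.112,1],
])

```text
clock: 0.52
tcp_pos: [0.2848, -0.6116, 0.2559]
ee_rot: [[0.539, 0.842, -0.001], [0.842, -0.539, 0.001], [0.001, -0.001, -1.0]]
force: [0.3, -0.0, 0.3]
grip_width: 0.0855
grip_force: 0.0
```

Call:
apply_moves([
  [[0,0,-0.5],-0.112,1],
  [[0,0,-0.5],-0.112,1],
  [[0,0,-0.5],-0.113,1],
  [[1.5,0.4,0],0,1],
  [[1.5,0.4,0],0,1],
])

```text
clock: 0.93
tcp_pos: [0.2996, -0.5839, 0.2707]
ee_rot: [[0.24, 0.971, -0.0], [0.971, -0.24, 0.001], [0.001, -0.0, -1.0]]
force: [-0.1, 0.3, -0.1]
grip_width: 0.0854
grip_force: 0.0
```

Call:
apply_moves([
  [[3,0.75,0],0,1],
  [[3,0.75,0],0,1],
  [[3,0.75,0],0,1],
  [[3,0.75,0],0,1],
  [[3,0.75,0],0,1],
])

```text
clock: 1.35
tcp_pos: [0.3728, -0.4439, 0.2708]
ee_rot: [[0.236, 0.972, -0.0], [0.972, -0.236, 0.001], [0.001, -0.001, -1.0]]
force: [0.3, -0.4, -0.7]
grip_width: 0.0858
grip_force: 0.0
```

Call:
apply_moves([
  [[3,0.75,0],0,1],
  [[3,0.75,0],0,1],
  [[3,0.75,0],0,1],
  [[3,0.75,0],0,1],
  [[3,0.75,0],0,1],
])

```text
clock: 1.77
tcp_pos: [0.4438, -0.3069, 0.2709]
ee_rot: [[0.236, 0.972, -0.001], [0.972, -0.236, 0.001], [0.001, -0.001, -1.0]]
force: [0.6, -0.2, -0.3]
grip_width: 0.0852
grip_force: 0.0
```

Call:
apply_moves([
  [[3,0.75,0],0,1],
  [[3,0.75,0],0,1],
  [[3,0.75,0],0,1],
  [[3,0.75,0],0,1],
  [[3.3,-0.6,0],0,1],
])

```text
clock: 2.18
tcp_pos: [0.5039, -0.1648, 0.2708]
ee_rot: [[0.237, 0.972, 0.001], [0.972, -0.237, 0.001], [0.001, 0.0, -1.0]]
force: [0.8, -0.6, -0.7]
grip_width: 0.0853
grip_force: 0.0
```

Call:
apply_moves([
  [[3.3,-0.6,0],0,1],
  [[3.3,-0.6,0],0,1],
  [[3.3,-0.6,0],0,1],
  [[3.3,-0.6,0],0,1],
  [[3.3,-0.6,0],0,1],
])

```text
clock: 2.6
tcp_pos: [0.5109, 0.0031, 0.2708]
ee_rot: [[0.236, 0.972, -0.001], [0.972, -0.236, -0.0], [-0.001, -0.001, -1.0]]
force: [1.1, 0.7, -0.6]
grip_width: 0.0853
grip_force: 0.0
```

Call:
apply_moves([
  [[3.3,-0.6,0],0,1],
  [[3.3,-0.6,0],0,1],
  [[3.3,-0.6,0],0,1],
  [[3.3,-0.6,0],0,1],
  [[3.3,-0.6,0],0,1],
])

```text
clock: 3.02
tcp_pos: [0.5201, 0.1701, 0.2708]
ee_rot: [[0.236, 0.972, -0.001], [0.972, -0.236, -0.001], [-0.001, -0.001, -1.0]]
force: [0.1, -0.4, 0.4]
grip_width: 0.0853
grip_force: 0.0
```

Call:
apply_moves([
  [[3,-0.6,0],0,1],
  [[2,-0.5,0],0,1],
  [[0,0,0],0,1],
  [[0,0,0],0,1],
  [[0,0,0],0,1],
])

```text
clock: 3.43
tcp_pos: [0.5224, 0.218, 0.2707]
ee_rot: [[0.236, 0.972, -0.001], [0.972, -0.236, -0.002], [-0.002, -0.001, -1.0]]
force: [-0.5, -0.4, -1.2]
grip_width: 0.0853
grip_force: 0.0
```

```bash
cat > hand.py <<'E'
from h import *
def handle(g,c0,ang):
    a=np.radians(ang);ux=np.array([np.cos(a),np.sin(a)]);uy=np.array([-ux[1],ux[0]])
    C=cloud(g);hsv=cv2.cvtColor(g["im"],cv2.COLOR_BGR2HSV);brown=(hsv[...,0]<25)&(hsv[...,1]>90)
    q=C[...,:2]-c0;s=q@ux;t=q@uy
    m=(s>-.07)&(s<.034)&(abs(t)<.03)&(C[...,2]>.040)&(C[...,2]<.07)&brown
    P=C[m]
    if len(P)<30: print("few",len(P));return
    z=np.percentile(P[:,2],[5,50,95]).round(4);s,t=s[m],t[m]
    mids=[(lo+.005,(np.percentile(t[(s>=lo)&(s<lo+.01)],3)+np.percentile(t[(s>=lo)&(s<lo+.01)],97))/2) for lo in np.arange(-.05,.03,.01) if ((s>=lo)&(s<lo+.01)).sum()>8]
    mids=np.array(mids);k=np.polyfit(mids[:,0],mids[:,1],1)
    print(g["n"],len(P),"z",z,"s",np.percentile(s,[1,99]).round(4),"t@0.022",(np.polyval(k,.022)*1000).round(1),"slope deg",np.degrees(k[0]).round(1),"width",(np.percentile(t,98)-np.percentile(t,2)).round(4))
    print("grip xy",(c0+ux*.022+uy*np.polyval(k,.022)).round(4))
E
python3 - <<'E'
from hand import *
g=grab("wrist");cv2.imwrite("pics/w1.png",g["im"])
handle(g,np.array([.532,.332]),-103.6)
E
```

```text
wrist 2811 z [0.0477 0.0525 0.0542] s [-0.0539  0.0327] t@0.022 2.2 slope deg -0.1 width 0.0273
grip xy [0.529  0.3101]
```

View pics/w1.png

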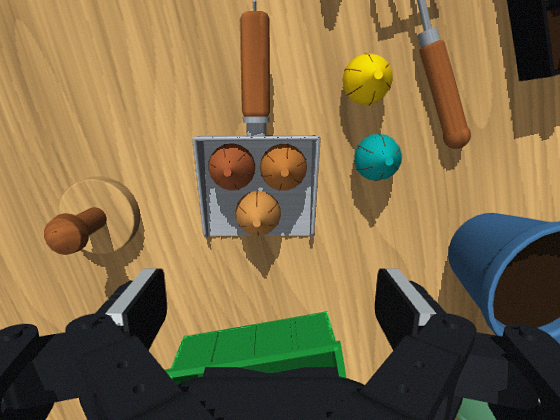

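Call:
apply_moves([
  [[2.28,-0.38,0],0,1],
  [[2.28,-0.38,0],0,1],
  [[2.28,-0.38,0],0,1],
  [[2.28,-0.38,0],0,1],
  [[0,0,2],0,1],
])

```text
clock: 3.9
tcp_pos: [0.5308, 0.316, 0.2549]
ee_rot: [[0.233, 0.972, 0.006], [0.972, -0.233, 0.008], [0.009, 0.004, -1.0]]
force: [-0.5, 1.2, 0.3]
grip_width: 0.0854
grip_force: 0.0
```

Call:
apply_moves([
  [[0,0,3],0,1],
  [[0,0,3],0,1],
  [[0,0,3],0,1],
  [[0,0,3],0,1],
  [[0,0,2],0,1],
])

```text
clock: 4.32
tcp_pos: [0.5295, 0.3075, 0.1083]
ee_rot: [[0.239, 0.971, -0.003], [0.971, -0.239, -0.003], [-0.004, -0.002, -1.0]]
force: [-0.0, -1.2, 0.3]
grip_width: 0.0855
grip_force: 0.0
```

Call:
apply_moves([
  [[0,0,2],0,1],
  [[0,0,0],0,1],
  [[0,0,0],0,1],
  [[0,0,0],0,1],
  [[0,0,0],0,1],
])

```text
clock: 4.73
tcp_pos: [0.5312, 0.3108, 0.0931]
ee_rot: [[0.237, 0.972, 0.003], [0.972, -0.237, 0.001], [0.002, 0.002, -1.0]]
force: [0.0, -0.0, 0.6]
grip_width: 0.0857
grip_force: 0.0
```

Call:
apply_moves([
  [[-0.1,-0.2,2],0,1],
  [[0,0,2],0,1],
  [[0,0,1.5],0,1],
  [[0,0,1.0],0,1],
  [[0,0,0.46],0,1],
])

```text
clock: 5.15
tcp_pos: [0.5281, 0.3098, 0.0214]
ee_rot: [[0.236, 0.972, 0.0], [0.972, -0.236, -0.0], [-0.0, 0.0, -1.0]]
force: [0.3, 0.1, -0.3]
grip_width: 0.0853
grip_force: 0.0
```

Call:
apply_moves([
  [[0,0,0],0,0],
  [[0,0,0],0,-0.1],
  [[0,0,0],0,-0.15],
  [[0,0,0],0,-0.2],
  [[0,0,0],0,-0.25],
])

```text
clock: 5.57
tcp_pos: [0.5284, 0.3103, 0.0225]
ee_rot: [[0.236, 0.972, 0.001], [0.972, -0.236, 0.001], [0.001, 0.001, -1.0]]
force: [0.1, 0.8, 0.5]
grip_width: 0.032
grip_force: 0.0
```

Call:
apply_moves([
  [[0,0,0],0,-0.3],
  [[0,0,0],0,-0.32],
  [[0,0,0],0,-0.34],
  [[0,0,0],0,-0.36],
  [[0,0,0],0,-0.36],
])

```text
clock: 5.98
tcp_pos: [0.5287, 0.31, 0.0221]
ee_rot: [[0.236, 0.972, 0.001], [0.972, -0.236, 0.0], [0.0, 0.001, -1.0]]
force: [2.1, -0.6, 2.1]
grip_width: 0.0279
grip_force: 19.8
```

Call:
apply_moves([
  [[0,0,0],0,-0.36],
  [[0,0,0],0,-0.36],
  [[0,0,0],0,-0.36],
  [[0,0,0],0,-0.36],
  [[0,0,0],0,-0.36],
])

```text
clock: 6.4
tcp_pos: [0.5286, 0.3101, 0.022]
ee_rot: [[0.236, 0.972, 0.001], [0.972, -0.236, 0.0], [0.001, 0.001, -1.0]]
force: [3.6, -0.3, 4.8]
grip_width: 0.0278
grip_force: 20.1
```

Call:
apply_moves([
  [[0,0,0],0,-0.5],
  [[0,0,0],0,-0.7],
  [[0,0,0],0,-1],
  [[0,0,0],0,-1],
  [[0,0,0],0,-1],
])

```text
clock: 6.82
tcp_pos: [0.5287, 0.3101, 0.0222]
ee_rot: [[0.236, 0.972, 0.001], [0.972, -0.236, 0.0], [0.001, 0.001, -1.0]]
force: [3.5, -0.9, 5.2]
grip_width: 0.0275
grip_force: 59.1
```

Call:
apply_moves([
  [[0,0,0],0,-1],
  [[0,0,0],0,-1],
  [[0,0,-0.15],0,-1],
  [[0,0,-0.15],0,-1],
  [[0,0,0],0,-1],
])

```text
clock: 7.23
tcp_pos: [0.5262, 0.3097, 0.0237]
ee_rot: [[0.236, 0.972, -0.003], [0.972, -0.236, -0.001], [-0.001, -0.003, -1.0]]
force: [-0.3, 0.2, -3.6]
grip_width: 0.0273
grip_force: 59.2
```

Call:
apply_moves([
  [[0,0,-0.15],0,-1],
  [[0,0,-0.15],0,-1],
  [[0,0,-0.2],0,-1],
  [[0,0,-0.2],0,-1],
  [[0,0,0],0,-1],
])

```text
clock: 7.65
tcp_pos: [0.5282, 0.3102, 0.0321]
ee_rot: [[0.236, 0.972, 0.001], [0.972, -0.236, 0.0], [0.001, 0.0, -1.0]]
force: [0.4, -0.4, -4.0]
grip_width: 0.0271
grip_force: 59.3
```

```bash
cat > tilt.py <<'E'
from h import *
# slope of handle & bulbs & pan in current tool frame; scoop x = -tool x
def tilt(save=None,names=("scene","top")):
    s0=ctrl.sense();R=np.array(s0["ee_rot"]);t0=np.array(s0["tcp_pos"])
    a=-R[:,0];a[2]=0;a/=np.linalg.norm(a);b=np.cross([0,0,1],a)
    G=t0-R[:,2]*.0187
    for n in names:
        g=grab(n);C=cloud(g);hsv=cv2.cvtColor(g["im"],cv2.COLOR_BGR2HSV)
        q=C-G;s=q@a;t=q@b;z=q[...,2]
        brown=(hsv[...,0]<25)&(hsv[...,1]>90);grey=(hsv[...,1]<70)
        m=grey&(s>.03)&(s<.2)&(abs(t)<.075)&(z>-.2)&(z<.03)
        # side-wall/pan pts: lower envelope per s bin
        print(n,"pan s:minz/maxz mm",[(round(lo*1000),*(np.nanpercentile(z[m&(s>=lo)&(s<lo+.02)],[5,95])*1000).round(0)) for lo in np.arange(.04,.18,.02) if (m&(s>=lo)&(s<lo+.02)).sum()>5])
        m=brown&(s<-.025)&(s>-.1)&(abs(t)<.02)&(abs(z)<.09)
        if m.sum()>10: 
            k=np.polyfit(s[m],z[m],1);print("  handle top slope deg (+ = rear up)",np.degrees(np.arctan(-k[0])).round(1),m.sum())
        m=brown&(s>.04)&(s<.18)&(abs(t)<.07)&(z>-.06)
        print("  bulb top z",np.nanmax(np.where(m,z,np.nan)).round(3) if m.any() else None,m.sum())
        if save: cv2.imwrite(f"pics/{save}_{n}.png",g["im"])
E
python3 -c "
from tilt import *
tilt('lift')"
```

```text
scene pan s:minz/maxz mm [(40, np.float64(-39.0), np.float64(8.0)), (60, np.float64(-41.0), np.float64(-1.0)), (80, np.float64(-40.0), np.float64(1.0)), (100, np.float64(-40.0), np.float64(-9.0)), (120, np.float64(-41.0), np.float64(-16.0)), (140, np.float64(-41.0), np.float64(-23.0)), (160, np.float64(-52.0), np.float64(-41.0))]
  handle top slope deg (+ = rear up) -30.4 686
  bulb top z 0.443 1289
top pan s:minz/maxz mm [(40, np.float64(-39.0), np.float64(7.0)), (60, np.float64(-43.0), np.float64(0.0)), (80, np.float64(-42.0), np.float64(-6.0)), (100, np.float64(-43.0), np.float64(-10.0)), (120, np.float64(-43.0), np.float64(-18.0)), (140, np.float64(-43.0), np.float64(-24.0))]
  bulb top z 0.328 439
```

The scoop is level and fully lifted: 4 N, with the pan floor a constant −41 mm from the grip. Next I'll raise and yaw it gently, then carry it.

Call:
apply_moves([
  [[0,0,-0.4],-0.01,-1],
  [[0,0,-0.8],-0.02,-1],
  [[0,0,-1.0],-0.02,-1],
  [[0,0,-1.0],-0.02,-1],
  [[0,0,-1.0],-0.02,-1],
])

```text
clock: 8.17
tcp_pos: [0.5282, 0.3103, 0.0753]
ee_rot: [[0.145, 0.989, 0.001], [0.989, -0.145, 0.001], [0.001, 0.001, -1.0]]
force: [0.4, 1.2, -2.5]
grip_width: 0.0272
grip_force: 59.3
```

Call:
apply_moves([
  [[0,0,-1.0],-0.02,-1],
  [[0,0,-1.0],-0.02,-1],
  [[0,0,-1.0],-0.02,-1],
  [[0,0,-1.0],-0.02,-1],
  [[0,0,-1.0],-0.017,-1],
])

```text
clock: 8.58
tcp_pos: [0.5281, 0.3101, 0.1254]
ee_rot: [[0.049, 0.999, 0.001], [0.999, -0.049, 0.0], [0.0, 0.001, -1.0]]
force: [0.6, -1.2, -3.4]
grip_width: 0.0271
grip_force: 59.3
```

Call:
apply_moves([
  [[0,0,-1.0],-0.01,-1],
  [[0,0,-0.8],0,-1],
  [[0,0,-0.4],0,-1],
  [[0,0,-0.2],0,-1],
  [[0,0,0],0,-1],
])

```text
clock: 9.0
tcp_pos: [0.5281, 0.31, 0.1481]
ee_rot: [[0.041, 0.999, 0.001], [0.999, -0.041, 0.0], [0.0, 0.001, -1.0]]
force: [-0.5, 1.3, -3.8]
grip_width: 0.0267
grip_force: 59.3
```

Call:
apply_moves([
  [[-0.4,-0.126,0],0,-1],
  [[-0.8,-0.25,0],0,-1],
  [[-1.2,-0.377,0],0,-1],
  [[-1.57,-0.494,0],0,-1],
  [[-1.57,-0.494,0],0,-1],
])

```text
clock: 9.42
tcp_pos: [0.5074, 0.2535, 0.1471]
ee_rot: [[0.041, 0.999, -0.001], [0.999, -0.041, -0.001], [-0.001, -0.001, -1.0]]
force: [-0.1, -0.4, -4.5]
grip_width: 0.0272
grip_force: 59.3
```

Call:
apply_moves([
  [[-1.57,-0.494,0],0,-1],
  [[-1.57,-0.494,0],0,-1],
  [[-1.57,-0.494,0],0,-1],
  [[-1.2,-0.377,0],0,-1],
  [[-0.8,-0.25,0],0,-1],
])

```text
clock: 9.83
tcp_pos: [0.4835, 0.1864, 0.1473]
ee_rot: [[0.043, 0.999, -0.001], [0.999, -0.043, -0.002], [-0.002, -0.001, -1.0]]
force: [-0.5, -0.8, -3.8]
grip_width: 0.0272
grip_force: 59.3
```

```bash
python3 -c "
from tilt import *
tilt('carry')"
```

```text
scene pan s:minz/maxz mm [(40, np.float64(-37.0), np.float64(7.0)), (60, np.float64(-38.0), np.float64(1.0)), (80, np.float64(-38.0), np.float64(-3.0)), (100, np.float64(-40.0), np.float64(-11.0)), (120, np.float64(-39.0), np.float64(-15.0)), (140, np.float64(-40.0), np.float64(-21.0)), (160, np.float64(-41.0), np.float64(-37.0))]
  handle top slope deg (+ = rear up) -0.9 304
  bulb top z 0.376 947
top pan s:minz/maxz mm [(40, np.float64(-40.0), np.float64(7.0)), (60, np.float64(-41.0), np.float64(1.0)), (80, np.float64(-41.0), np.float64(-5.0)), (100, np.float64(-41.0), np.float64(-10.0)), (120, np.float64(-42.0), np.float64(-16.0)), (140, np.float64(-41.0), np.float64(-18.0)), (160, np.float64(-41.0), np.float64(-31.0))]
  bulb top z 0.286 789
```

Call:
apply_moves([
  [[-0.6,-0.19,0],0,-1],
  [[-1.2,-0.37,0],0,-1],
  [[-1.4,-0.44,0],0,-1],
  [[-1.4,-0.44,0],0,-1],
  [[-1.0,-0.31,0],0,-1],
])

```text
clock: 10.35
tcp_pos: [0.4639, 0.1325, 0.1475]
ee_rot: [[0.041, 0.999, -0.001], [0.999, -0.041, -0.001], [-0.001, -0.001, -1.0]]
force: [0.0, -0.3, -3.8]
grip_width: 0.0272
grip_force: 59.3
```

Call:
apply_moves([
  [[-0.6,-0.19,0],0,-1],
  [[-0.2,-0.06,0],0,-1],
  [[0,0,0],0,-1],
  [[0,0,0],0,-1],
  [[0,0,0],0,-1],
])

```text
clock: 10.77
tcp_pos: [0.4622, 0.1269, 0.1479]
ee_rot: [[0.04, 0.999, 0.001], [0.999, -0.04, 0.001], [0.001, 0.001, -1.0]]
force: [0.2, -0.3, -3.8]
grip_width: 0.0271
grip_force: 59.3
```

Call:
apply_moves([
  [[0,0,0],0,-0.6],
  [[0,0,0],0,-0.5],
  [[0,0,0],0,-0.45],
  [[0,0,0],0,-0.43],
  [[0,0,0],0,-0.42],
])

```text
clock: 11.18
tcp_pos: [0.4619, 0.1261, 0.1477]
ee_rot: [[0.041, 0.999, 0.0], [0.999, -0.041, -0.0], [-0.0, 0.0, -1.0]]
force: [0.2, 0.8, -3.1]
grip_width: 0.0274
grip_force: 59.3
```

```bash
python3 -c "
from tilt import *
tilt('pos')"
```

```text
scene pan s:minz/maxz mm [(40, np.float64(-38.0), np.float64(8.0)), (60, np.float64(-38.0), np.float64(0.0)), (80, np.float64(-39.0), np.float64(-0.0)), (100, np.float64(-40.0), np.float64(-10.0)), (120, np.float64(-40.0), np.float64(-14.0)), (140, np.float64(-40.0), np.float64(-20.0))]
  handle top slope deg (+ = rear up) -3.7 285
  bulb top z 0.371 1157
top pan s:minz/maxz mm [(40, np.float64(-40.0), np.float64(8.0)), (60, np.float64(-40.0), np.float64(0.0)), (80, np.float64(-41.0), np.float64(-7.0)), (100, np.float64(-41.0), np.float64(-13.0)), (120, np.float64(-42.0), np.float64(-16.0)), (140, np.float64(-42.0), np.float64(-20.0))]
  bulb top z 0.382 1069
```

View pics/pos_scene.png

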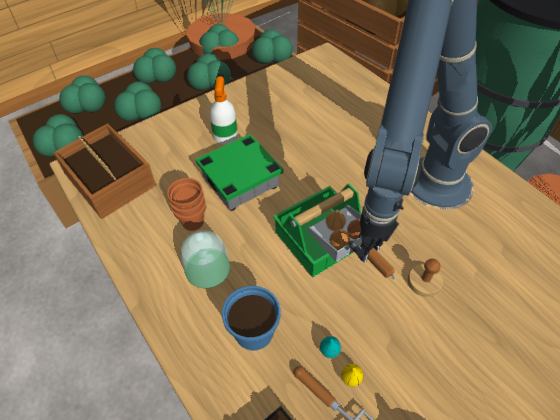

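Call:
apply_moves([
  [[0,0,0],0,-0.41],
  [[0,0,0],0,-0.4],
  [[0,0,0],0,-0.395],
  [[0,0,0],0,-0.39],
  [[0,0,0],0,-0.39],
])

```text
clock: 11.7
tcp_pos: [0.4619, 0.126, 0.1477]
ee_rot: [[0.041, 0.999, 0.0], [0.999, -0.041, -0.0], [-0.0, 0.0, -1.0]]
force: [0.1, -0.2, -3.1]
grip_width: 0.0271
grip_force: 59.3
```

```bash
python3 -c "
from tilt import *
tilt('p2',('top',))"
```

```text
top pan s:minz/maxz mm [(40, np.float64(-40.0), np.float64(7.0)), (60, np.float64(-41.0), np.float64(-1.0)), (80, np.float64(-41.0), np.float64(-6.0)), (100, np.float64(-42.0), np.float64(-11.0)), (120, np.float64(-42.0), np.float64(-15.0)), (140, np.float64(-42.0), np.float64(-21.0))]
  bulb top z 0.382 1075
```

Call:
apply_moves([
  [[0,0,0],0,-0.385],
  [[0,0,0],0,-0.38],
  [[0,0,0],0,-0.38],
  [[0,0,0],0,-0.375],
  [[0,0,0],0,-0.375],
])

```text
clock: 12.17
tcp_pos: [0.4619, 0.126, 0.1477]
ee_rot: [[0.041, 0.999, 0.0], [0.999, -0.041, -0.0], [-0.0, 0.0, -1.0]]
force: [-0.3, 0.1, -4.3]
grip_width: 0.0271
grip_force: 59.3
```

Call:
apply_moves([
  [[0,0,0],0,-0.37],
  [[0,0,0],0,-0.37],
  [[0,0,0],0,-0.37],
  [[0,0,0],0,-0.37],
  [[0,0,0],0,-0.37],
])

```text
clock: 12.58
tcp_pos: [0.4619, 0.126, 0.1477]
ee_rot: [[0.041, 0.999, 0.0], [0.999, -0.041, -0.0], [-0.0, 0.0, -1.0]]
force: [-0.1, 0.3, -3.2]
grip_width: 0.0272
grip_force: 59.3
```

```bash
python3 -c "
from tilt import *
tilt('p3',('top',))"
```

```text
top pan s:minz/maxz mm [(40, np.float64(-40.0), np.float64(8.0)), (60, np.float64(-41.0), np.float64(0.0)), (80, np.float64(-41.0), np.float64(-6.0)), (100, np.float64(-42.0), np.float64(-11.0)), (120, np.float64(-42.0), np.float64(-16.0)), (140, np.float64(-42.0), np.float64(-21.0))]
  bulb top z 0.382 1081
```

Call:
apply_moves([
  [[0,0,0],0,-0.367],
  [[0,0,0],0,-0.365],
  [[0,0,0],0,-0.365],
  [[0,0,0],0,-0.363],
  [[0,0,0],0,-0.363],
])

```text
clock: 13.05
tcp_pos: [0.4619, 0.126, 0.1477]
ee_rot: [[0.041, 0.999, 0.0], [0.999, -0.041, -0.0], [-0.0, 0.0, -1.0]]
force: [0.1, 0.7, -3.3]
grip_width: 0.0275
grip_force: 44.8
```

Call:
apply_moves([
  [[0,0,0],0,-0.36],
  [[0,0,0],0,-0.36],
  [[0,0,0],0,-0.36],
  [[0,0,0],0,-0.36],
  [[0,0,0],0,-0.36],
])

```text
clock: 13.47
tcp_pos: [0.4619, 0.126, 0.1477]
ee_rot: [[0.041, 0.999, 0.0], [0.999, -0.041, -0.0], [-0.0, 0.0, -1.0]]
force: [0.9, -0.1, -3.2]
grip_width: 0.0274
grip_force: 37.6
```

```bash
python3 -c "
from tilt import *
tilt('p4',('top',))"
```

```text
top pan s:minz/maxz mm [(40, np.float64(-40.0), np.float64(8.0)), (60, np.float64(-41.0), np.float64(0.0)), (80, np.float64(-41.0), np.float64(-6.0)), (100, np.float64(-41.0), np.float64(-12.0)), (120, np.float64(-41.0), np.float64(-15.0)), (140, np.float64(-42.0), np.float64(-20.0))]
  bulb top z 0.384 1078
```

Call:
apply_moves([
  [[0,0,0],0,-0.358],
  [[0,0,0],0,-0.358],
  [[0,0,0],0,-0.357],
  [[0,0,0],0,-0.357],
  [[0,0,0],0,-0.357],
])

```text
clock: 13.93
tcp_pos: [0.4619, 0.126, 0.1477]
ee_rot: [[0.041, 0.999, 0.0], [0.999, -0.041, -0.0], [-0.0, 0.0, -1.0]]
force: [-0.2, -0.7, -3.6]
grip_width: 0.0275
grip_force: 30.5
```

```bash
python3 -c "
from tilt import *
tilt('p5',('top',))"
```

```text
top pan s:minz/maxz mm [(40, np.float64(-40.0), np.float64(7.0)), (60, np.float64(-40.0), np.float64(-0.0)), (80, np.float64(-42.0), np.float64(-6.0)), (100, np.float64(-42.0), np.float64(-11.0)), (120, np.float64(-42.0), np.float64(-17.0)), (140, np.float64(-42.0), np.float64(-21.0))]
  bulb top z 0.384 1076
```

Call:
apply_moves([
  [[0,0,0],0,-0.356],
  [[0,0,0],0,-0.356],
  [[0,0,0],0,-0.355],
  [[0,0,0],0,-0.355],
  [[0,0,0],0,-0.355],
])

```text
clock: 14.4
tcp_pos: [0.4619, 0.1261, 0.1477]
ee_rot: [[0.041, 0.999, 0.0], [0.999, -0.041, -0.0], [-0.0, 0.0, -1.0]]
force: [0.7, -0.3, -4.4]
grip_width: 0.0276
grip_force: 25.5
```

```bash
python3 -c "
from tilt import *
tilt('p6',('top',))"
```

```text
top pan s:minz/maxz mm [(40, np.float64(-42.0), np.float64(8.0)), (60, np.float64(-42.0), np.float64(-1.0)), (80, np.float64(-42.0), np.float64(-8.0)), (100, np.float64(-44.0), np.float64(-11.0)), (120, np.float64(-43.0), np.float64(-18.0)), (140, np.float64(-43.0), np.float64(-21.0))]
  bulb top z 0.382 1076
```

Call:
apply_moves([
  [[0,0,0],0,-0.3545],
  [[0,0,0],0,-0.3545],
  [[0,0,0],0,-0.354],
  [[0,0,0],0,-0.354],
  [[0,0,0],0,-0.354],
])

```text
clock: 14.87
tcp_pos: [0.4619, 0.126, 0.1477]
ee_rot: [[0.041, 0.999, 0.0], [0.999, -0.041, -0.0], [-0.0, 0.0, -1.0]]
force: [-0.3, -0.4, -2.5]
grip_width: 0.0277
grip_force: 23.0
```

```bash
python3 -c "
from tilt import *
tilt('p7',('top',))"
```

```text
top pan s:minz/maxz mm [(40, np.float64(-49.0), np.float64(1.0)), (60, np.float64(-54.0), np.float64(-10.0)), (80, np.float64(-57.0), np.float64(-21.0)), (100, np.float64(-60.0), np.float64(-31.0)), (120, np.float64(-64.0), np.float64(-36.0)), (140, np.float64(-66.0), np.float64(-44.0))]
  bulb top z 0.388 1070
```

Call:
apply_moves([
  [[0,0,0],0,-0.3535],
  [[0,0,0],0,-0.3535],
  [[0,0,0],0,-0.353],
  [[0,0,0],0,-0.353],
  [[0,0,0],0,-0.353],
])

```text
clock: 15.33
tcp_pos: [0.4619, 0.126, 0.1477]
ee_rot: [[0.041, 0.999, 0.0], [0.999, -0.041, -0.0], [-0.0, 0.0, -1.0]]
force: [0.1, 0.3, -3.3]
grip_width: 0.0277
grip_force: 20.7
```

```bash
python3 -c "
from tilt import *
tilt('p8',('top',))"
```

```text
top pan s:minz/maxz mm [(40, np.float64(-65.0), np.float64(-8.0)), (60, np.float64(-75.0), np.float64(-29.0)), (80, np.float64(-83.0), np.float64(-38.0)), (100, np.float64(-91.0), np.float64(-59.0)), (120, np.float64(-98.0), np.float64(-70.0))]
  bulb top z 0.363 1009
```

Call:
apply_moves([
  [[-0.4,0,-0.5],0,-0.356],
  [[-0.8,0,-0.9],0,-0.356],
  [[-0.8,0,-0.9],0,-0.356],
  [[-0.6,0,-0.8],0,-0.356],
  [[-0.2,0,-0.3],0,-0.356],
])

```text
clock: 15.8
tcp_pos: [0.4614, 0.097, 0.1829]
ee_rot: [[0.043, 0.999, 0.002], [0.999, -0.043, -0.001], [-0.0, 0.002, -1.0]]
force: [0.6, 0.3, -3.5]
grip_width: 0.0279
grip_force: 21.0
```

Call:
apply_moves([
  [[0,0,0],0,-0.353],
  [[0,0,0],0,-0.352],
  [[0,0,0],0,-0.352],
  [[0,0,0],0,-0.352],
  [[0,0,0],0,-0.352],
])

```text
clock: 16.22
tcp_pos: [0.4606, 0.0984, 0.1815]
ee_rot: [[0.04, 0.999, -0.0], [0.999, -0.04, -0.0], [-0.0, -0.0, -1.0]]
force: [0.7, -0.8, -1.4]
grip_width: 0.0279
grip_force: 19.1
```

```bash
python3 -c "
from tilt import *
tilt('p9',('top','scene'))"
```

```text
top pan s:minz/maxz mm [(40, np.float64(-96.0), np.float64(-52.0)), (60, np.float64(-111.0), np.float64(-70.0)), (80, np.float64(-126.0), np.float64(-96.0)), (100, np.float64(-130.0), np.float64(-104.0))]
  bulb top z 0.307 478
scene pan s:minz/maxz mm [(40, np.float64(-89.0), np.float64(-34.0)), (60, np.float64(-184.0), np.float64(-57.0)), (80, np.float64(-123.0), np.float64(-93.0)), (100, np.float64(-126.0), np.float64(-108.0))]
  handle top slope deg (+ = rear up) 27.6 218
  bulb top z 0.375 468
```

View pics/p9_scene.png

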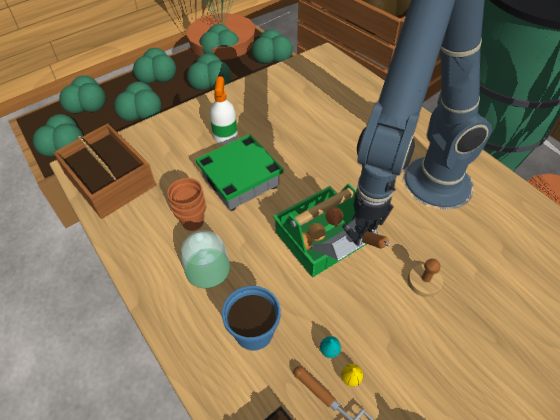

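```bash
python3 -c "
from h import *
a=cv2.imread('pics/p9_top.png')[190:290,180:300];b=cv2.imread('pics/p9_scene.png')[170:280,260:400]
c=cv2.resize(a,(480,400),interpolation=cv2.INTER_CUBIC)
d=cv2.resize(b,(509//2*2-200,400-160))
cv2.imwrite('pics/c9.png',c)
print(ctrl.sense()['force'])"
```

```text
[ 0.45136007 -0.22447822 -2.21310667]
```

View pics/c9.png

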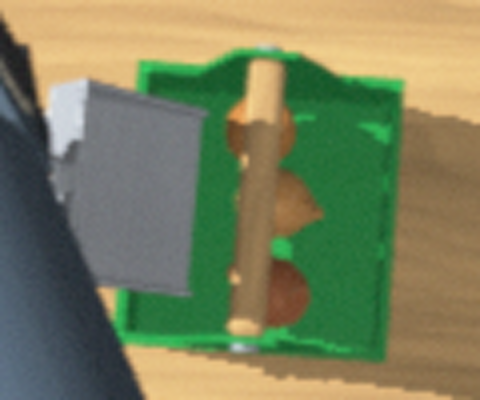

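All three bulbs are in the tote and the pan is empty. I'll firm up the grip, retract, and bring the scoop over a clear patch of bench.

Call:
apply_moves([
  [[0,0,0],0,-0.37],
  [[0,0,0],0,-0.37],
  [[0,0,-0.6],0,-0.37],
  [[0,0,-1.2],0,-0.37],
  [[0,0,-1.5],0,-0.37],
])

```text
clock: 16.73
tcp_pos: [0.4601, 0.0979, 0.2147]
ee_rot: [[0.041, 0.999, -0.002], [0.999, -0.041, -0.0], [-0.0, -0.002, -1.0]]
force: [0.2, -0.2, -1.8]
grip_width: 0.0276
grip_force: 32.3
```

Call:
apply_moves([
  [[0,0,-1.5],0,-0.37],
  [[0.5,0.05,-1.0],0,-0.37],
  [[1.2,0.1,-0.4],0,-0.37],
  [[2,0.2,0],0,-0.37],
  [[2,0.2,0],0,-0.37],
])

```text
clock: 17.15
tcp_pos: [0.469, 0.1553, 0.2445]
ee_rot: [[0.043, 0.999, 0.002], [0.999, -0.043, -0.0], [-0.0, 0.002, -1.0]]
force: [-0.0, 1.5, -1.8]
grip_width: 0.0273
grip_force: 32.4
```

Call:
apply_moves([
  [[2,0.2,0],0,-0.37],
  [[2,0.2,0],0,-0.37],
  [[2,0.2,0],0,-0.37],
  [[2,0.2,0],0,-0.37],
  [[1.6,0.2,0.5],0,-0.37],
])

```text
clock: 17.57
tcp_pos: [0.4828, 0.2528, 0.2398]
ee_rot: [[0.04, 0.999, 0.002], [0.999, -0.04, 0.002], [0.002, 0.002, -1.0]]
force: [0.5, -0.0, -1.6]
grip_width: 0.0275
grip_force: 32.4
```

Call:
apply_moves([
  [[1.2,0.1,1],0,-0.37],
  [[0.7,0.1,2],0,-0.37],
  [[0,0,2],0,-0.37],
  [[0,0,2],0,-0.37],
  [[0,0,1],0,-0.37],
])

```text
clock: 17.98
tcp_pos: [0.4842, 0.2688, 0.1565]
ee_rot: [[0.041, 0.999, -0.003], [0.999, -0.041, -0.002], [-0.002, -0.003, -1.0]]
force: [-0.6, 0.4, -2.5]
grip_width: 0.0277
grip_force: 32.4
```

```bash
python3 -c "
from tilt import *
tilt('r1')
s=ctrl.sense();print(s['clock'],s['tcp_pos'],s['grip_force'])"
```

```text
scene pan s:minz/maxz mm [(40, np.float64(-93.0), np.float64(-34.0)), (60, np.float64(-110.0), np.float64(-68.0)), (80, np.float64(-125.0), np.float64(-90.0)), (100, np.float64(-177.0), np.float64(-109.0))]
  handle top slope deg (+ = rear up) 27.6 272
  bulb top z 0.402 36
top pan s:minz/maxz mm [(40, np.float64(-98.0), np.float64(-50.0)), (60, np.float64(-113.0), np.float64(-80.0)), (80, np.float64(-130.0), np.float64(-107.0)), (100, np.float64(-132.0), np.float64(-105.0))]
  bulb top z 0.278 2
18.0833 [0.48429689 0.26858215 0.15709052] 32.45137810707092
```

Call:
apply_moves([
  [[0,0,1.5],0,-0.368],
  [[0,0,1.5],0,-0.368],
  [[0,0,1],0,-0.367],
  [[0,0,0.4],0,-0.367],
  [[0.5,0,0.5],0,-0.367],
])

```text
clock: 18.5
tcp_pos: [0.4862, 0.2734, 0.1101]
ee_rot: [[0.043, 0.999, 0.001], [0.999, -0.043, -0.001], [-0.001, 0.001, -1.0]]
force: [-0.4, -1.2, 0.8]
grip_width: 0.0278
grip_force: 32.7
```

Call:
apply_moves([
  [[0.9,0,0.7],0,-0.367],
  [[1.2,0,1.2],0,-0.367],
  [[0.9,0,1.2],0,-0.367],
  [[0.8,0,1.2],0,-0.367],
  [[0.65,0,1.2],0,-0.367],
])

```text
clock: 18.92
tcp_pos: [0.488, 0.3215, 0.0546]
ee_rot: [[0.039, 0.999, 0.002], [0.999, -0.04, 0.003], [0.003, 0.002, -1.0]]
force: [1.4, 2.4, 2.7]
grip_width: 0.0275
grip_force: 30.7
```

```bash
python3 -c "
from tilt import *
tilt('r2')
s=ctrl.sense();print(s['clock'],s['tcp_pos'],s['grip_force'],s['force'])"
```

```text
scene pan s:minz/maxz mm [(40, np.float64(-54.0), np.float64(-2.0)), (60, np.float64(-57.0), np.float64(-20.0)), (80, np.float64(-61.0), np.float64(-29.0)), (100, np.float64(-65.0), np.float64(-37.0)), (120, np.float64(-69.0), np.float64(-47.0)), (140, np.float64(-74.0), np.float64(-60.0))]
  handle top slope deg (+ = rear up) -30.8 784
  bulb top z 0.368 6
top pan s:minz/maxz mm [(40, np.float64(-56.0), np.float64(-5.0)), (60, np.float64(-60.0), np.float64(-20.0)), (80, np.float64(-65.0), np.float64(-29.0)), (100, np.float64(-69.0), np.float64(-42.0)), (120, np.float64(-72.0), np.float64(-59.0)), (140, np.float64(-75.0), np.float64(-62.0))]
  bulb top z 0.282 1
19.0167 [0.48647044 0.32067858 0.05310299] 30.253953337669373 [ 0.70459378  0.80113614 -0.58941402]
```

Call:
apply_moves([
  [[0.45,0,1.0],0,-0.366],
  [[0.3,0,0.8],0,-0.366],
  [[0.15,0,0.5],0,-0.366],
  [[0.1,0,0.4],0,-0.366],
  [[0,0,0.3],0,-0.366],
])

```text
clock: 19.43
tcp_pos: [0.4876, 0.329, 0.0243]
ee_rot: [[0.041, 0.999, -0.0], [0.999, -0.041, 0.0], [0.0, -0.0, -1.0]]
force: [0.3, 2.1, 1.2]
grip_width: 0.0273
grip_force: 30.5
```

Call:
apply_moves([
  [[0,0,0],0,-0.366],
  [[0,0,0.1],0,-0.366],
  [[0,0,0],0,-0.366],
  [[0,0,0],0,-0.366],
  [[0,0,0],0,-0.366],
])

```text
clock: 19.85
tcp_pos: [0.4877, 0.3283, 0.0237]
ee_rot: [[0.041, 0.999, -0.0], [0.999, -0.041, -0.0], [-0.0, -0.0, -1.0]]
force: [-0.3, 1.1, 1.1]
grip_width: 0.0274
grip_force: 30.3
```

```bash
python3 -c "
from tilt import *
tilt('r3')
s=ctrl.sense();print(s['clock'],s['tcp_pos'],s['grip_force'],s['force'])"
```

```text
scene pan s:minz/maxz mm [(40, np.float64(-41.0), np.float64(6.0)), (60, np.float64(-42.0), np.float64(-5.0)), (80, np.float64(-41.0), np.float64(-9.0)), (100, np.float64(-41.0), np.float64(-13.0)), (120, np.float64(-41.0), np.float64(-17.0)), (140, np.float64(-42.0), np.float64(-25.0)), (160, np.float64(-45.0), np.float64(-39.0))]
  handle top slope deg (+ = rear up) -25.5 631
  bulb top z 0.397 379
top pan s:minz/maxz mm [(40, np.float64(-42.0), np.float64(5.0)), (60, np.float64(-43.0), np.float64(-3.0)), (80, np.float64(-43.0), np.float64(-9.0)), (100, np.float64(-43.0), np.float64(-16.0)), (120, np.float64(-43.0), np.float64(-19.0)), (140, np.float64(-44.0), np.float64(-23.0))]
  bulb top z 0.46 100
19.95 [0.48770004 0.32823537 0.0237151 ] 30.31996786594391 [-0.03656675  1.75896879  0.59412787]
```

Call:
apply_moves([
  [[0,0,0.15],0,-0.36],
  [[0,0,0],0,-0.35],
  [[0,0,0],0,-0.3],
  [[0,0,0],0,-0.1],
  [[0,0,0],0,0.2],
])

```text
clock: 20.37
tcp_pos: [0.4878, 0.328, 0.0219]
ee_rot: [[0.041, 0.999, -0.0], [0.999, -0.041, -0.001], [-0.001, -0.0, -1.0]]
force: [0.1, 0.3, -0.3]
grip_width: 0.0497
grip_force: 0.0
```

Call:
apply_moves([
  [[0,0,0],0,0.6],
  [[0,0,0],0,1],
  [[0,0,0],0,1],
  [[0,0,-1],0,1],
  [[0,0,-2],0,1],
])

```text
clock: 20.78
tcp_pos: [0.4864, 0.3274, 0.0509]
ee_rot: [[0.041, 0.999, -0.004], [0.999, -0.041, -0.003], [-0.003, -0.004, -1.0]]
force: [0.7, 0.6, -0.1]
grip_width: 0.0855
grip_force: 0.0
```

Call:
apply_moves([
  [[0,0,-3],0,1],
  [[0,0,-3],0,1],
  [[0,0,-3],0,1],
  [[0,0,-3],0,1],
  [[0,0,-3],0,1],
])

```text
clock: 21.2
tcp_pos: [0.4873, 0.3287, 0.2045]
ee_rot: [[0.04, 0.999, 0.0], [0.999, -0.04, 0.0], [0.0, 0.0, -1.0]]
force: [0.6, 1.1, -0.1]
grip_width: 0.0856
grip_force: 0.0
```

Call:
apply_moves([
  [[0,0,-3],0.1,1],
  [[0,0,-3],0.113,1],
  [[0,0,-1],0.113,1],
  [[0,0,0],0.113,1],
  [[0,0,0],0.113,1],
])

```text
clock: 21.62
tcp_pos: [0.4877, 0.3292, 0.2744]
ee_rot: [[0.563, 0.826, 0.003], [0.826, -0.563, 0.002], [0.003, 0.001, -1.0]]
force: [0.6, -0.9, -0.0]
grip_width: 0.0853
grip_force: 0.0
```

Call:
apply_moves([
  [[0,0,0],0.113,1],
  [[0,0,0],0.113,1],
  [[0,0,0],0.113,1],
  [[0,0,0],0.113,1],
  [[0,0,0],0.113,1],
])

```text
clock: 22.03
tcp_pos: [0.4873, 0.3288, 0.273]
ee_rot: [[0.918, 0.397, 0.0], [0.397, -0.918, 0.0], [0.0, -0.0, -1.0]]
force: [0.9, 0.5, -0.4]
grip_width: 0.0853
grip_force: 0.0
```

Call:
apply_moves([
  [[0,0,0],0.113,1],
  [[0,0,0],0.113,1],
  [[0,0,0],0.113,1],
  [[0,0,0],0.115,1],
  [[0,0,0],0,1],
])

```text
clock: 22.45
tcp_pos: [0.4873, 0.3288, 0.273]
ee_rot: [[0.999, -0.042, 0.001], [-0.042, -0.999, 0.0], [0.001, -0.0, -1.0]]
force: [-0.6, 0.6, -1.3]
grip_width: 0.0854
grip_force: 0.0
```

```bash
python3 -c "
from h import *
s=ctrl.sense();print(s['clock'],s['tcp_pos'],s['joint_pos'])
g=grab('scene');cv2.imwrite('pics/s5.png',g['im']);g=grab('top');cv2.imwrite('pics/t5.png',g['im'])"
```

```text
22.45 [0.48732947 0.32884141 0.2729707 ] [ -17.14752114   18.99289098  -27.0265305    95.96530197    9.24819369
   67.22001663 -138.92865647]
```

View pics/s5.png

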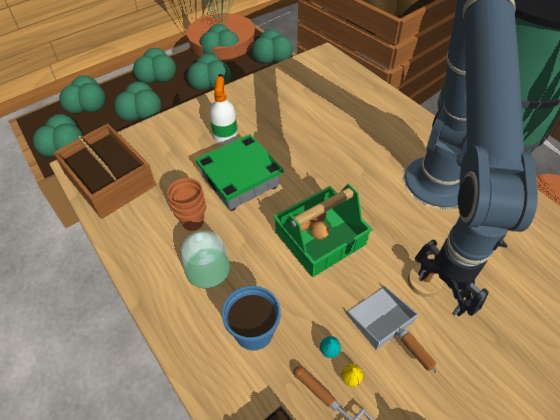

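```bash
cat > meas.py <<'E'
from h import *
def rect(P): 
    (c,wh,a)=cv2.minAreaRect(P[:,:2].astype(np.float32)*1000)
    w,h=wh; a=((a+45)%90)-45
    return np.round(c,1),np.round(wh,1),round(a,2)
def meas(g,tc=(.454,-.05),bc=(.518,-.373),brim=.0855,bb=.166):
    C=cloud(g);hsv=cv2.cvtColor(g["im"],cv2.COLOR_BGR2HSV);x,y,z=C[...,0],C[...,1],C[...,2]
    near=lambda c,r:(abs(x-c[0])<r)&(abs(y-c[1])<r)
    brown=(hsv[...,0]<25)&(hsv[...,1]>70);green=(hsv[...,0]>50)&(hsv[...,0]<75)&(hsv[...,1]>120)
    for nm,m in (("bar",near(tc,.11)&brown&(abs(z-bb)<.008)),("rim",near(tc,.13)&green&(abs(z-brim)<.005)),("lid",near(bc,.13)&green&(abs(z-.0885)<.005))):
        if m.sum()>50: print(g["n"],nm,m.sum(),*rect(C[m]),"z",np.median(z[m]).round(4))
E
python3 - <<'E'
from meas import *
meas(grab("top"));meas(grab("scene"))
E
```

```text
top bar 569 [453.2 -51.1] [ 23.8 180.7] -2.17 z 0.1656
top rim 455 [453.3 -49.8] [187.3 197.4] -2.43 z 0.0851
top lid 3840 [ 516.6 -372.4] [190.4 199.4] -1.79 z 0.0882
scene bar 517 [453.1 -50.3] [180.5  34.5] 2.05 z 0.1668
scene rim 664 [456.  -51.9] [192.8 201.3] -2.14 z 0.0858
scene lid 2581 [ 519.4 -373.7] [193.7 201.4] -1.86 z 0.0897
```

Call:
apply_moves([
  [[-0.5,2,0],0,1],
  [[-0.6,2.9,0],0,1],
  [[-0.6,2.9,0],0,1],
  [[-0.6,2.9,0],0,1],
  [[-0.6,2.9,0],0,1],
])

```text
clock: 23.07
tcp_pos: [0.4525, 0.1928, 0.2722]
ee_rot: [[0.999, -0.039, -0.0], [-0.039, -0.999, -0.0], [-0.0, 0.0, -1.0]]
force: [1.0, 0.0, -0.8]
grip_width: 0.0853
grip_force: 0.0
```

Call:
apply_moves([
  [[-0.6,2.9,0],0,1],
  [[-0.6,2.9,0],0,1],
  [[-0.6,2.9,0],0,1],
  [[-0.6,2.9,0],0,1],
  [[-0.6,2.9,0],0,1],
])

```text
clock: 23.48
tcp_pos: [0.4165, 0.0491, 0.2724]
ee_rot: [[0.999, -0.039, 0.001], [-0.039, -0.999, -0.0], [0.001, 0.0, -1.0]]
force: [-0.5, -0.9, 0.7]
grip_width: 0.0854
grip_force: 0.0
```

Call:
apply_moves([
  [[-0.6,2.9,0],0,1],
  [[-0.3,2.0,0],0,1],
  [[0,1.0,0],0,1],
  [[0,0,0],0,1],
  [[0,0,0],0,1],
])

```text
clock: 23.9
tcp_pos: [0.4061, -0.0075, 0.2724]
ee_rot: [[0.999, -0.04, 0.001], [-0.04, -0.999, 0.001], [0.001, -0.001, -1.0]]
force: [-0.4, 0.2, -0.2]
grip_width: 0.0855
grip_force: 0.0
```

Run:
```python
from meas import *
s=ctrl.sense();print(s["tcp_pos"],s["joint_pos"],s["ee_rot"])
g=grab("wrist");cv2.imwrite("pics/w6.png",g["im"]);meas(g)
```

```text
[ 0.40614162 -0.00752223  0.27238949] [ 10.2333146   -0.46219831 -14.88069494 117.66588905  -0.16678595
  62.74313076 -96.88925487] [[ 9.99181108e-01 -4.04565725e-02  6.15350841e-04]
 [-4.04569228e-02 -9.99181122e-01  5.67843800e-04]
 [ 5.91873930e-04 -5.92273999e-04 -9.99999649e-01]]
wrist bar 8635 [453.9 -50.5] [ 25.  182.4] -2.16 z 0.1657
wrist rim 6068 [453.3 -50.6] [190.3 200. ] -2.38 z 0.0851
wrist lid 731 [ 467.8 -280.3] [14.2 95. ] -0.27 z 0.0876
```

Call:
apply_moves([
  [[1.6,1.3,0],0,1],
  [[1.7,1.4,0],0,1],
  [[1.61,1.4,0],0,1],
  [[0,0,2],0,1],
  [[0,0,2.5],0,1],
])

```text
clock: 24.37
tcp_pos: [0.4562, -0.0501, 0.2281]
ee_rot: [[0.999, -0.039, 0.005], [-0.039, -0.999, 0.001], [0.005, -0.001, -1.0]]
force: [0.5, 0.0, -1.7]
grip_width: 0.0853
grip_force: 0.0
```

Call:
apply_moves([
  [[0,0,2.5],0,1],
  [[0,0,2.5],0,1],
  [[0,0,1.5],0,1],
  [[0,0,0],0,1],
  [[0,0,0],0,1],
])

```text
clock: 24.78
tcp_pos: [0.4533, -0.0497, 0.1618]
ee_rot: [[0.999, -0.038, -0.001], [-0.038, -0.999, 0.001], [-0.002, -0.001, -1.0]]
force: [0.2, 0.4, 0.9]
grip_width: 0.0856
grip_force: 0.0
```

Run:
```python
from meas import *
s=ctrl.sense();print(s["clock"],s["tcp_pos"],s["force"])
meas(grab("wrist"))
```

```text
24.7833 [ 0.45332277 -0.04967365  0.16181022] [0.17607159 0.3775102  0.87830791]
wrist bar 17432 [479.3 -51.4] [ 24.1 150.5] -2.3 z 0.1657
wrist rim 10131 [452.9 -50.3] [190.6 200.7] -2.34 z 0.085
```

Position is good, with the bar centred to within 1 mm. I'll go down the last 2.5 cm, grip, and lift a little.

Call:
apply_moves([
  [[0,0.08,1.2],0,1],
  [[0,0,0.9],0,1],
  [[0,0,0.45],0,1],
  [[0,0,0],0,1],
  [[0,0,0],0,0],
])

```text
clock: 25.25
tcp_pos: [0.4534, -0.0519, 0.137]
ee_rot: [[0.999, -0.041, 0.0], [-0.041, -0.999, 0.0], [0.0, -0.0, -1.0]]
force: [-0.5, -0.1, 0.9]
grip_width: 0.0753
grip_force: 0.0
```

Call:
apply_moves([
  [[0,0,0],0,-0.2],
  [[0,0,0],0,-0.3],
  [[0,0,0],0,-0.38],
  [[0,0,0],0,-0.42],
  [[0,0,0],0,-0.46],
])

```text
clock: 25.67
tcp_pos: [0.4533, -0.0515, 0.1369]
ee_rot: [[0.999, -0.041, 0.001], [-0.041, -0.999, 0.001], [0.001, -0.001, -1.0]]
force: [-0.1, 2.0, 1.3]
grip_width: 0.0236
grip_force: 26.4
```

Call:
apply_moves([
  [[0,0,0],0,-0.6],
  [[0,0,0],0,-1],
  [[0,0,0],0,-1],
  [[0,0,-0.3],0,-1],
  [[0,0,-0.3],0,-1],
])

```text
clock: 26.08
tcp_pos: [0.4517, -0.0526, 0.1418]
ee_rot: [[0.999, -0.041, -0.003], [-0.041, -0.999, -0.001], [-0.003, 0.001, -1.0]]
force: [-0.2, -0.1, -5.9]
grip_width: 0.0233
grip_force: 59.1
```

Call:
apply_moves([
  [[0,0,-0.4],0,-1],
  [[0,0,-0.4],0,-1],
  [[0,0,-0.4],0,-1],
  [[0,0,0],0,-1],
  [[0,0,0],0,-1],
])

```text
clock: 26.5
tcp_pos: [0.4532, -0.0521, 0.155]
ee_rot: [[0.999, -0.041, 0.001], [-0.041, -0.999, -0.0], [0.001, 0.0, -1.0]]
force: [0.2, -0.2, -5.3]
grip_width: 0.0229
grip_force: 59.1
```

Run:
```python
from meas import *
s=ctrl.sense();print(s["clock"],s["tcp_pos"],s["force"],s["grip_force"])
g=grab("top");meas(g,brim=.103,bb=.184)
C=cloud(g);hsv=cv2.cvtColor(g["im"],cv2.COLOR_BGR2HSV)
m=(hsv[...,0]>50)&(hsv[...,0]<75)&(hsv[...,1]>120)&(abs(C[...,0]-.454)<.13)&(abs(C[...,1]+.05)<.13)&(C[...,2]>.09)&(C[...,2]<.12)
P=C[m];A=np.c_[P[:,:2]-[.4535,-.0505],np.ones(len(P))];print("rim plane",np.linalg.lstsq(A,P[:,2],rcond=None)[0],len(P))
```

```text
26.5 [ 0.45324616 -0.05212766  0.15497104] [ 0.20516525 -0.22911192 -5.29669653] 59.068724513053894
top rim 316 [453.3 -51.2] [187.3 196.4] -2.02 z 0.1029
top lid 3843 [ 517.  -372.5] [190.5 199.2] -1.81 z 0.0882
rim plane [0.00010567 0.00146141 0.10243489] 356
```

Call:
apply_moves([
  [[0,0,-0.5],0,-1],
  [[0,0,-1.0],0,-1],
  [[0,0,-1.4],-0.003,-1],
  [[0,0,-1.4],-0.003,-1],
  [[0,0,-1.4],-0.003,-1],
])

```text
clock: 26.97
tcp_pos: [0.4531, -0.052, 0.213]
ee_rot: [[0.999, -0.032, 0.0], [-0.032, -0.999, -0.0], [0.0, 0.0, -1.0]]
force: [0.4, -0.5, -5.1]
grip_width: 0.0236
grip_force: 59.3
```

Call:
apply_moves([
  [[0,0,-1.4],0,-1],
  [[0,0,-1.4],0,-1],
  [[0,0,-1.2],0,-1],
  [[0,0,-0.8],0,-1],
  [[0.1,0.5,0],0,-1],
])

```text
clock: 27.38
tcp_pos: [0.455, -0.0561, 0.262]
ee_rot: [[1.0, -0.03, 0.004], [-0.03, -1.0, 0.0], [0.004, -0.0, -1.0]]
force: [0.5, 0.5, -5.5]
grip_width: 0.0236
grip_force: 59.3
```

Call:
apply_moves([
  [[0.23,1.0,0],0,-1],
  [[0.35,1.5,0],0,-1],
  [[0.46,2.0,0],0,-1],
  [[0.46,2.0,0],0,-1],
  [[0.46,2.0,0],0,-1],
])

```text
clock: 27.8
tcp_pos: [0.47, -0.1446, 0.2585]
ee_rot: [[0.999, -0.033, -0.002], [-0.033, -0.999, -0.0], [-0.002, 0.0, -1.0]]
force: [-0.2, -0.0, -6.4]
grip_width: 0.0235
grip_force: 59.3
```

Call:
apply_moves([
  [[0.46,2.0,0],0,-1],
  [[0.46,2.0,0],0,-1],
  [[0.46,2.0,0],0,-1],
  [[0.46,2.0,0],0,-1],
  [[0.46,2.0,0],0,-1],
])

```text
clock: 28.22
tcp_pos: [0.4896, -0.2454, 0.2582]
ee_rot: [[0.999, -0.033, -0.003], [-0.033, -0.999, 0.0], [-0.003, -0.0, -1.0]]
force: [0.4, -0.4, -4.9]
grip_width: 0.0233
grip_force: 59.3
```

Call:
apply_moves([
  [[0.46,2.0,0],0,-1],
  [[0.46,2.0,0],0,-1],
  [[0.46,2.0,0],0,-1],
  [[0.4,1.5,0],0,-1],
  [[0.3,1.0,0],0,-1],
])

```text
clock: 28.63
tcp_pos: [0.5076, -0.3319, 0.2583]
ee_rot: [[0.999, -0.035, -0.002], [-0.035, -0.999, -0.0], [-0.002, 0.0, -1.0]]
force: [-0.3, 1.0, -5.7]
grip_width: 0.0232
grip_force: 59.3
```

Run:
```python
from meas import *
s=ctrl.sense();print(s["clock"],s["tcp_pos"],s["force"],np.round(s["ee_rot"],3).tolist(),s["joint_pos"])
t=s["tcp_pos"];z=t[2]-.1369
for n in("top","scene"): 
    g=grab(n);meas(g,tc=(t[0],t[1]),brim=z+.0852,bb=z+.1657);cv2.imwrite(f"pics/b_{n}.png",g["im"])
```

```text
28.6333 [ 0.50757684 -0.33188479  0.25831357] [-0.32667275  0.96765214 -5.69205014] [[0.999, -0.035, -0.002], [-0.035, -0.999, -0.0], [-0.002, 0.0, -1.0]] [ 30.19481823  19.23962428  -1.36025202  95.66131116   0.58452141
  65.22061347 -63.3421826 ]
top bar 143 [ 548.8 -327.8] [ 25.2 101.4] -9.93 z 0.2863
top rim 356 [ 507.3 -271.2] [ 91.5 200.3] -9.25 z 0.2066
scene bar 370 [ 507.5 -335.5] [ 35.4 180.5] -1.03 z 0.287
scene rim 485 [ 509.9 -332.4] [192.7 201.4] -2.39 z 0.2074
scene lid 416 [ 530.  -371.7] [190.3 180.2] -1.83 z 0.0894
```

Call:
apply_moves([
  [[0.3,1.2,0],-0.003,-1],
  [[0.3,1.2,0],0,-1],
  [[0.25,0.9,0],0,-1],
  [[0.16,0.5,0],0,-1],
  [[0.07,0.3,0],0,-1],
])

```text
clock: 29.15
tcp_pos: [0.5182, -0.3714, 0.2597]
ee_rot: [[1.0, -0.03, 0.0], [-0.03, -1.0, -0.0], [0.0, 0.0, -1.0]]
force: [-0.5, 1.2, -4.8]
grip_width: 0.0232
grip_force: 59.5
```

Call:
apply_moves([
  [[0,0,0],0,-1],
  [[0,0,0],0,-1],
  [[0,0,0.5],0,-1],
  [[0,0,0.5],0,-1],
  [[0,0,0],0,-1],
])

```text
clock: 29.57
tcp_pos: [0.5174, -0.3692, 0.2481]
ee_rot: [[1.0, -0.028, -0.002], [-0.028, -1.0, 0.002], [-0.002, -0.002, -1.0]]
force: [-0.3, -0.0, -6.9]
grip_width: 0.0234
grip_force: 59.5
```

Run:
```python
from meas import *
s=ctrl.sense();print(s["clock"],s["tcp_pos"],s["force"],np.round(s["ee_rot"],3).tolist())
t=s["tcp_pos"];z=t[2]-.1369
g=grab("scene");meas(g,tc=(t[0],t[1]),brim=z+.0852,bb=z+.1657);cv2.imwrite(f"pics/b2_scene.png",g["im"])
```

```text
29.5667 [ 0.51744871 -0.36922855  0.24814066] [-0.32117424 -0.02806219 -6.90981411] [[1.0, -0.028, -0.002], [-0.028, -1.0, 0.002], [-0.002, -0.002, -1.0]]
scene bar 346 [ 517.4 -362.5] [ 38.8 179.6] -3.95 z 0.2768
scene rim 464 [ 519.  -369.5] [192.7 200.6] -1.37 z 0.1973
scene lid 621 [ 518.8 -371. ] [190.7 201. ] -2.14 z 0.0892
```

Call:
apply_moves([
  [[0,0.2,0],0.002,-1],
  [[0,0.17,0],0,-1],
  [[0,0,0],0,-1],
  [[0,0,0],0,-1],
  [[0,0,0],0,-1],
])

```text
clock: 30.03
tcp_pos: [0.5181, -0.374, 0.2499]
ee_rot: [[1.0, -0.031, 0.0], [-0.031, -1.0, -0.0], [0.0, 0.0, -1.0]]
force: [-0.4, -0.6, -5.2]
grip_width: 0.023
grip_force: 59.5
```

Run:
```python
from meas import *
s=ctrl.sense();print(s["clock"],s["tcp_pos"],s["force"],np.round(s["ee_rot"],3).tolist())
t=s["tcp_pos"];z=t[2]-.1369
for n in ("scene","wrist"):
    g=grab(n);meas(g,tc=(t[0],t[1]),brim=z+.0852,bb=z+.1657);cv2.imwrite(f"pics/b3_{n}.png",g["im"])
```

```text
30.0333 [ 0.51807813 -0.37403493  0.24987819] [-0.37929426 -0.61769999 -5.16235165] [[1.0, -0.031, 0.0], [-0.031, -1.0, -0.0], [0.0, 0.0, -1.0]]
scene bar 350 [ 518.1 -372.1] [ 30.4 178.9] -1.77 z 0.2784
scene rim 466 [ 519.4 -373.5] [192.3 200.9] -1.66 z 0.1991
scene lid 676 [ 519.  -370.6] [188.8 201.1] -1.91 z 0.0894
wrist bar 19743 [ 549.4 -380.7] [ 37.6 121.1] -1.76 z 0.2787
wrist rim 11131 [ 521.8 -372.9] [191.2 192.5] -1.72 z 0.1979
```

View pics/b3_scene.png

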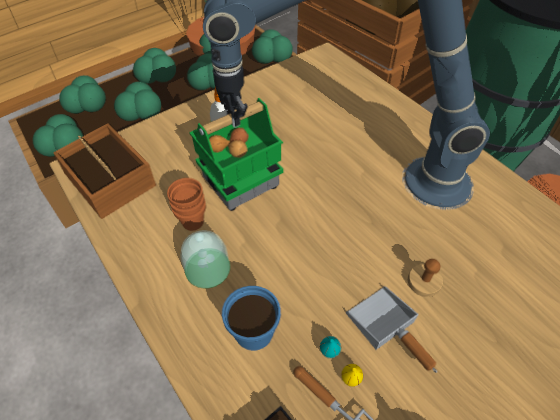

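Call:
apply_moves([
  [[-0.06,-0.05,0.8],0,-1],
  [[0,0,0.7],0,-1],
  [[0,0,0.5],0,-1],
  [[0,0,0.2],0,-1],
  [[0,0,0],0,-1],
])

```text
clock: 30.55
tcp_pos: [0.5169, -0.3731, 0.2264]
ee_rot: [[1.0, -0.031, -0.002], [-0.031, -1.0, 0.001], [-0.002, -0.001, -1.0]]
force: [0.1, 0.1, -6.1]
grip_width: 0.0234
grip_force: 59.5
```

Call:
apply_moves([
  [[0,0,0.2],0,-1],
  [[0,0,0.2],0,-1],
  [[0,0,0.2],0,-1],
  [[0,0,0],0,-1],
  [[0,0,0],0,-1],
])

```text
clock: 30.97
tcp_pos: [0.5174, -0.3734, 0.2217]
ee_rot: [[1.0, -0.031, -0.0], [-0.031, -1.0, 0.0], [-0.0, -0.0, -1.0]]
force: [0.4, 0.1, -6.6]
grip_width: 0.0229
grip_force: 59.5
```

Call:
apply_moves([
  [[0,0,0.15],0,-1],
  [[0,0,0.15],0,-1],
  [[0,0,0.1],0,-1],
  [[0,0,0],0,-1],
  [[0,0,0],0,-1],
])

```text
clock: 31.38
tcp_pos: [0.5174, -0.3734, 0.2177]
ee_rot: [[1.0, -0.031, -0.0], [-0.031, -1.0, 0.0], [-0.0, -0.0, -1.0]]
force: [-0.4, 0.1, -4.9]
grip_width: 0.0232
grip_force: 59.5
```

Call:
apply_moves([
  [[0,0,0.1],0,-1],
  [[0,0,0],0,-1],
  [[0,0,0],0,-1],
  [[0,0,0],0,-1],
  [[0,0,0],0,-1],
])

```text
clock: 31.8
tcp_pos: [0.5177, -0.3735, 0.2171]
ee_rot: [[1.0, -0.031, 0.001], [-0.031, -1.0, -0.0], [0.001, 0.0, -1.0]]
force: [-0.5, 0.7, -2.7]
grip_width: 0.0226
grip_force: 60.0
```

Contact is starting at the expected depth. I'll ease down another millimetre, release slowly, and retreat.

Call:
apply_moves([
  [[0,0,0.08],0,-1],
  [[0,0,0],0,-1],
  [[0,0,0],0,-0.5],
  [[0,0,0],0,-0.46],
  [[0,0,0],0,-0.44],
])

```text
clock: 32.22
tcp_pos: [0.5177, -0.3732, 0.2167]
ee_rot: [[1.0, -0.031, 0.001], [-0.031, -1.0, 0.0], [0.001, -0.0, -1.0]]
force: [-4.2, 4.7, 5.8]
grip_width: 0.024
grip_force: 5.3
```

Call:
apply_moves([
  [[0,0,0],0,-0.42],
  [[0,0,0],0,-0.3],
  [[0,0,0],0,-0.1],
  [[0,0,0],0,0.3],
  [[0,0,0],0,1],
])

```text
clock: 32.63
tcp_pos: [0.5175, -0.3739, 0.2157]
ee_rot: [[1.0, -0.032, 0.0], [-0.032, -1.0, -0.0], [0.0, 0.0, -1.0]]
force: [0.4, 0.0, -0.1]
grip_width: 0.0614
grip_force: 0.0
```

Call:
apply_moves([
  [[0,0,0],0,1],
  [[0,0,0],0,1],
  [[0,0,0],0,1],
  [[0,0,-1],0,1],
  [[0,0,-2],0,1],
])

```text
clock: 33.05
tcp_pos: [0.5162, -0.3726, 0.2442]
ee_rot: [[1.0, -0.031, -0.004], [-0.031, -1.0, 0.003], [-0.005, -0.003, -1.0]]
force: [-0.6, -0.3, -0.3]
grip_width: 0.0851
grip_force: 0.0
```

Call:
apply_moves([
  [[0,0,-2.5],0,1],
  [[0,0,-2.5],0,1],
  [[-1.5,0,-2.5],0,1],
  [[-3,0,-1],0,1],
  [[-3,0,0],0,1],
])

```text
clock: 33.47
tcp_pos: [0.4437, -0.3716, 0.335]
ee_rot: [[1.0, -0.029, 0.006], [-0.029, -1.0, -0.004], [0.006, 0.004, -1.0]]
force: [-0.4, -0.4, 0.1]
grip_width: 0.0853
grip_force: 0.0
```

Run:
```python
from meas import *
s=ctrl.sense();print(s["clock"],s["tcp_pos"],s["force"])
t=(.517,-.373);z=.08
for n in ("scene","wrist","top"):
    g=grab(n);meas(g,tc=t,brim=z+.0852,bb=z+.1657);cv2.imwrite(f"pics/f_{n}.png",g["im"])
    C=cloud(g);hsv=cv2.cvtColor(g["im"],cv2.COLOR_BGR2HSV)
    m=(hsv[...,0]>50)&(hsv[...,0]<75)&(hsv[...,1]>120)&(abs(C[...,0]-t[0])<.12)&(abs(C[...,1]-t[1])<.12)&(abs(C[...,2]-z-.0852)<.008)
    P=C[m]
    if len(P)>50: A=np.c_[P[:,:2]-t,np.ones(len(P))];print("rim plane",np.linalg.lstsq(A,P[:,2],rcond=None)[0].round(4),len(P))
```

```text
33.4667 [ 0.44371773 -0.37164782  0.33497802] [-0.41901124 -0.38583293  0.09153588]
scene bar 449 [ 516.1 -371.3] [184.7  39.3] 3.94 z 0.2456
scene rim 441 [ 519.4 -374. ] [193.4 200.2] -1.96 z 0.1657
scene lid 461 [ 518.9 -370.8] [191.3 200.6] -2.31 z 0.0904
rim plane [0.0046 0.0034 0.1654] 509
wrist bar 8439 [ 495.1 -371.5] [ 23.8 157.8] -1.62 z 0.2458
wrist rim 5401 [ 508.7 -372.1] [190.5 181.6] -1.82 z 0.1651
wrist lid 11395 [ 517.6 -372.3] [175.4 185.4] -1.75 z 0.0928
rim plane [-0.0024 -0.0007  0.1644] 5995
top bar 523 [ 517.3 -371.2] [ 23. 180.] -2.02 z 0.2454
top rim 512 [ 517.1 -371. ] [187.6 199.8] -1.87 z 0.165
top lid 1229 [ 516.3 -368.4] [182.5 198.2] -2.15 z 0.0915
rim plane [-0.0021  0.0013  0.165 ] 566
```

View pics/f_scene.png

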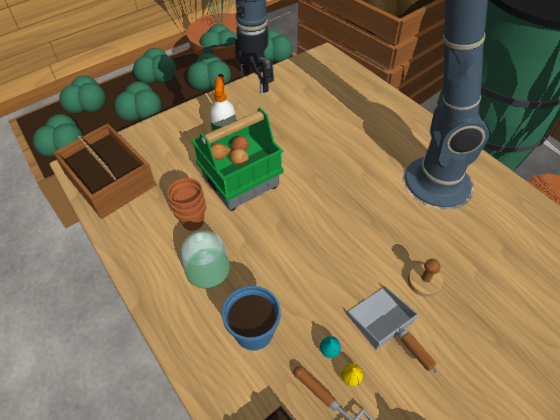

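The tote is seated: rim at 0.165 m and level, with the bulbs inside. The scoop lies flat and the gripper is clear.

Call:
apply_moves([
  [[0,0,0],0,1],
  [[0,0,0],0,1],
  [[0,0,0],0,1],
  [[0,0,0],0,1],
  [[0,0,0],0,1],
])

```text
clock: 34.03
tcp_pos: [0.4432, -0.3709, 0.3305]
ee_rot: [[1.0, -0.03, -0.0], [-0.03, -1.0, 0.0], [-0.0, -0.0, -1.0]]
force: [-0.0, 1.8, -0.0]
grip_width: 0.0853
grip_force: 0.0
```

```bash
python3 -c "
from rig import ctrl
print(ctrl.hand_in())"
```

```text
the job is handed in; nothing more can be done
None
```

The job is handed in after 34 s of robot time: all three bulbs are in the tote, the scoop lies flat and right way up on the bench, and the tote sits level on the box lid at the height expected with its feet fully down in the recesses; the hand-in gave no verdict.

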